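Raise the worktop lamp until its mast locks, then switch it on

ROBOT

A 6-joint arm with a two-finger parallel gripper is mounted at the origin on a cart in front of the work surface, level with it; the furniture and walls round the work are solid. World frame = base frame: x ahead of the robot, y to its left, z up, the work surface at z = 0. Lengths are in m, angles in rad, forces in N, time in s.
With the tool pointing down it reaches from about 0.35 to 0.775 m from the base axis. Payload 5.5 kg.
Tool frame: the origin (TCP) lies at the very end of the fingers, on their centre line; the grasp point (between the pads) lies 19 mm behind it; z points along the fingers, y is the line along which they close (so a half turn about z gives the same grasp; the last joint's range is limited). The gripper opens to 85 mm and grips with 20 to 120 N. Pads are 22 mm wide; open, the fingers measure 114 mm over their backs; the gripper's body (76 mm by 85 mm) begins 54 mm behind the grasp point. The pads swing forward as they close: fully open they stand 13 mm farther back than shut.
Start: joints at [-1.295, 0.313, 0.046, 1.304, 0, 1.431], TCP at [0.232, -0.526, 0.231] pointing down, gripper open.
Joint ranges: [-2.76, 2.76], [-0.86, 1.69], [-1.03, 1.26], [-2.2, 2.34], [-1.47, 1.5], [-3.14, 3.14]. Speed limits (rad/s): [2.57, 2.57, 3.14, 3.14, 3.14, 3.14].

INTERFACE

Orientations are given as a unit quaternion [w, x, y, z].
In Python, from workcell import env, cams, ticket, spotter gives the robot as it stands.
- The arm moves only by the tool jog_arm, never from a script. Its argument "increments" is a list that holds one entry, the list of rows, each a list of 7 numbers: the shift along the tool's x, y, z in units of 0.25 m (1.0 is 0.25 m), then the turn, a rotation vector about the tool's x, y, z in units of 180 degrees (1.0 is 180 degrees), then the closure in counts, from 0 (fully open) to 255 (shut). A call has 1 to 20 rows; each row shifts and turns the commanded pose from where the row before left it, along the tool's axes as they then stand; what a row does not reach is not made up. A row lasts 1/10 s, in which the tool goes at most 50 mm and 8.59 degrees, less where a joint would pass 70% of its speed; a pose out of reach is approached as far as the arm can. A call with a number of a shift or a turn outside -1 to 1 is refused whole. A call with a gripper value outside its range is refused whole. The fingers move at their own pace and stop on an object; "force" is the grip in N (left out, the last holds). Time passes only in rows, so rows that do not move let the fingers close. It gives the time, the measured TCP pose, the force, the opening and the grip force at its end, in the units of the state.
- env.get_state(): the state, without advancing time (a new reading comes with each control period).
- cams.read_camera(name): name is "side" or "top" or "wrist"; returns a dict with "pixels" (480x640x3 uint8, red, green, blue), "fx", "fy", "cx", "cy" (pixels), "xyz" and "attitude" of the camera in the world; the wrist camera has in their place "mount" (4x4, takes a point from camera to tool coordinates, whose origin is the TCP and whose axes are the flange's). Camera axes: x right, y down, z forward; pixel columns grow to the right and rows downward; lengths in m; the calibration is good to about 2 mm. A picture is of the moment at which its call begins: read the wrist's pose just before it. There is no depth.
- ticket.hand_in(): hands the job in; it is judged then, once.
Trained networks look in the newest picture that a camera, given by its name, has taken for a name from the list of things; names that differ only in an ending like _2 or _b are one class to them, and where a whole thing is asked for, a point or a joint stands for the part that bears it (a point fixed in the world has none). Each returns a list of dicts, best first, with "conf" (0 to 1); they miss things now and then, are a little off and sometimes report something else, mostly with a low value. They report only what shows in the picture. A call takes as long as a camera call.
- spotter.find_in(target, camera): "uv" ([column, row] in pixels, amid what is visible of it).
- spotter.cut_out(target, camera): "region" (480x640 bool, what is visible of it) and "uv" ([column, row] in pixels, amid what is visible of it).
- spotter.landmark_of(target, camera): "uv" ([column, row] in pixels: a listed point, or the origin of a listed thing).
The state is a dict: "clock": time; "joint_pos": joint angles; "qvel": joint speeds; "tau": joint torques, N m; "tcp_pos": TCP position; "orientation": TCP orientation; "wrist_force": force on the tool from outside, world axes, zero at the start; "ft_torque": the same for the moment, N m; "finger_gap": finger opening in m; "grip_force": force on a finger pad.
Only numpy, scipy, OpenCV 4.12 (cv2) and the standard library are available. Lean on these libraries where they do the work, as an engineer would, in place of code of your own. Each camera call takes 0.05 s, during which the arm holds its last target. There are 200 camera calls.

TASK

The cordless lamp behind the chopping board is pushed down: pull its mast up to full height and turn it there, gently, until the lock button clicks out through its hole and the mast stays up by itself. Then let go and press the round switch on top of the light bar to put the lamp on, leaving the lamp standing locked at full height. Its foot must stay where it stands and the things around it must be left alone.

Things in the scene. Friction and masses are not known exactly. Their poses are not given: they have to be found in the camera images.
- lamp: the lamp, about 2.7 kg in all, standing loose on rubber pads. Origin: centre of the underside of its dark round foot (150 mm across, 17 mm high); z: its upright axis; -x: its front, where the light bar lies. From about 20 N of pull above the mast's own weight the foot lifts; from about 0.6 N m of turning against the lock the whole lamp is dragged round (free turning takes under 0.2 N m)
- foot_front (a point): point on the foot's upper edge at the lamp's front (-x), 70 mm from its axis, 15 mm above the worktop
- tube_top (a point): on the lamp's axis, 165 mm above the worktop: top of the upright outer tube (41 mm across, black collar 47 mm across), in which the steel mast (25 mm across) slides and turns. The tube has one lock hole, 125 mm above the worktop, at a bearing set anew each time and not measured: anywhere in -0.45 to 0.45 rad of light_bar. The tube is tight in the foot
- mast (a joint): lift of the mast, m: 0 down, 0.0908 at its upper stop, where its button is level with the hole. The sprung button (7 mm, on the bar's side of the mast, hidden in the tube) pops out through the hole with 1.3 mm of play; then the mast rests at about 0.088 and can neither sink nor turn. Unlocked and let go, it sinks at once. Mast with bar: about 0.45 kg
- light_bar (a joint): turn of mast, button and light bar about the lamp's upright axis, rad, counter-clockwise from above, relative to the lamp; 0: the bar points along the lamp's -x; stops at -0.75 and 0.75. The button points the same way as the bar
- bar_grip (a point): centre of the light bar's section on the mast's axis, the place to grasp: aluminium, 30 mm wide (its y), 22 mm high; the bar reaches 225 mm to its -x and 30 mm to its +x from here. 200 mm above the worktop with the mast down; the collar's top is then 24 mm below the bar's underside
- switch (a joint): push switch on top of the bar: 0 out, 0.003 m pressed fully in (about 4 N); it springs back
- switch_top (a point): centre of the top of the round switch (20 mm across), on the mast's axis, 6 mm above the bar's top when out
- chopping_board: white chopping board, 200 x 300 x 11 mm, lying loose in front of the lamp; origin at the centre of its underside, x along its short side
- tomato: tomato, 57 mm across, 62 mm high, on the chopping board; origin at its underside
- onion: onion, 79 mm across, 85 mm high, on the right; origin at its underside
- lemon: lemon, 72 x 57 x 58 mm, on the right; origin at its underside
- pepper_mill: dark wooden pepper mill, 58 mm across, 170 mm high, to the right of the lamp; origin at the centre of its underside
- mug: small green mug, 64 mm across, 48 mm high, to the left of the lamp; origin at the centre of its underside

How it is judged:
By the outcome, as a careful person would: the job done as asked, in the order asked, and still so for the second after the job is handed in, with the robot touching nothing.
It also fails if it takes over 64 s, if anything falls off the work surface, if the arm or the gripper's body presses on something with over 40 N, if the wrist force passes 120 N, or if a joint passes its speed limit or range.

## Working session

There is one attempt and no reset: what is moved stays moved. The work goes in short steps, Python scripts to look and compute and a tool call to move; the robot and the scene stay as the last step left them, time stands still between calls to the robot, and variables do not carry over. Pictures are saved under pics/ and viewed, at most 10 in all, crops included, and the job is handed in when it is done.

Besides the shell and the picture viewer there is one more tool, called after ">>>" by a JSON object that holds its "api" and its "payload". jog_arm: Moves the arm, as the interface text tells. Shifts and turns lie within -1 to 1; 1 stands for 0.25 m of shift or 180 degrees of turn. Its arguments: {"type":"object","properties":{"increments":{"type":"array"},"force":{"type":"number"}},"required":["increments"]}

```bash
mkdir -p pics; ls; cat > h.py <<'E'
import numpy as np, cv2
from scipy.spatial.transform import Rotation as R
from workcell import env, cams, ticket, spotter
def rot(q): return R.from_quat([q[1],q[2],q[3],q[0]]).as_matrix()
def att(a):
    a=np.array(a,float); return a if a.shape==(3,3) else rot(a)
def cam(name):
    s=env.get_state(); c=cams.read_camera(name)
    if 'mount' in c:
        T=np.eye(4); T[:3,:3]=rot(s['orientation']); T[:3,3]=s['tcp_pos']; T=T@np.array(c['mount']); c['C'],c['Rm']=T[:3,3],T[:3,:3]
    else: c['C'],c['Rm']=np.array(c['xyz']),att(c['attitude'])
    return c
def ray(c,uv): 
    d=c['Rm']@np.array([(uv[0]-c['cx'])/c['fx'],(uv[1]-c['cy'])/c['fy'],1]); return d/np.linalg.norm(d)
def onz(c,uv,z):
    d=ray(c,uv); return c['C']+d*(z-c['C'][2])/d[2]
def tri(cs,uvs):
    A=np.zeros((3,3));b=np.zeros(3)
    for c,u in zip(cs,uvs):
        d=ray(c,u);P=np.eye(3)-np.outer(d,d);A+=P;b+=P@c['C']
    return np.linalg.solve(A,b)
def proj(c,p):
    q=c['Rm'].T@(np.array(p)-c['C']); return [c['fx']*q[0]/q[2]+c['cx'],c['fy']*q[1]/q[2]+c['cy']]
def save(c,n): cv2.imwrite('pics/'+n,c['pixels'][:,:,::-1])
E
python3 - <<'E'
from h import *
np.set_printoptions(precision=3,suppress=True)
s=env.get_state(); print(s)
cs={}
for n in ['side','top']:
    c=cs[n]=cam(n); save(c,n+'0.png'); print(n,c['C'],c['Rm'].tolist(),c['fx'])
uv={}
Z=dict(lamp=0,foot_front=.015,tube_top=.165,bar_grip=.2,switch_top=.217,chopping_board=0,tomato=.011,onion=0,lemon=0,pepper_mill=0,mug=0)
for t,z in Z.items():
    for n in cs:
        r=spotter.landmark_of(t,n)
        for k in r[:2]: print(t,n,round(k['conf'],2),np.array(k['uv']),onz(cs[n],k['uv'],z))
        if r: uv[t,n]=r[0]['uv']
    if (t,'side') in uv and (t,'top') in uv: print('  tri',t,tri([cs['side'],cs['top']],[uv[t,'side'],uv[t,'top']]))
E
```

```text
pics
{'clock': 0.0, 'joint_pos': array([-1.295,  0.314,  0.045,  1.304, -0.   ,  1.431]), 'qvel': array([ 0.   , -0.   , -0.   ,  0.   ,  0.001,  0.001]), 'tau': array([  0.001, -48.063,  29.853,   0.019,  -0.   ,   0.   ]), 'tcp_pos': array([ 0.232, -0.526,  0.23 ]), 'orientation': array([-0.001,  0.978,  0.206, -0.   ]), 'wrist_force': array([ 0.461, -0.487, -0.206]), 'ft_torque': array([-0.005, -0.01 ,  0.02 ]), 'grip_force': 0.0, 'finger_gap': 0.08543300429526407}
side [-0.453  0.225  0.739] [[-0.23357159220177948, -0.5064407186578378, 0.8300374146998787], [-0.9722958433530112, 0.1135506061223812, -0.20432095547862023], [0.009225199986023003, -0.8547654990315019, -0.5189324015232093]] 512.2661135941614
top [ 0.369 -0.003  1.189] [[-0.02361864836886278, -0.989414943903736, 0.14317900764146696], [-0.9997061990125268, 0.022594416343569693, -0.008775420560846764], [0.005447486131631443, -0.143344205080152, -0.9896579023909146]] 491.7448730634096
lamp side 0.61 [258.7 281.2] [0.593 0.118 0.   ]
lamp top 0.97 [270.  212.5] [0.595 0.105 0.   ]
lamp top 0.7 [464.6 232.1] [ 0.536 -0.37   
[... 899 characters left out ...]
362.9 297.4] [ 0.383 -0.114  0.011]
onion side 0.83 [462.  293.3] [ 0.435 -0.354  0.   ]
onion top 0.77 [459.9 274.6] [ 0.432 -0.352  0.   ]
  tri onion [ 0.432 -0.352  0.002]
lemon side 0.83 [452.8 271.5] [ 0.526 -0.375  0.   ]
lemon top 0.75 [262.5 196.4] [0.636 0.124 0.   ]
lemon top 0.68 [464.1 232.6] [ 0.534 -0.369  0.   ]
  tri lemon [ 0.438 -0.071  0.22 ]
pepper_mill side 0.71 [412.4 259.3] [ 0.603 -0.296  0.   ]
pepper_mill top 0.73 [433.7 203.3] [ 0.609 -0.299  0.   ]
  tri pepper_mill [ 0.61  -0.3   -0.005]
mug side 0.96 [169.8 291.1] [0.6   0.332 0.   ]
mug top 0.65 [179.6 211. ] [0.604 0.327 0.   ]
mug top 0.51 [462.5 272.7] [ 0.437 -0.359  0.   ]
  tri mug [ 0.605  0.331 -0.005]
```

View pics/top0.png

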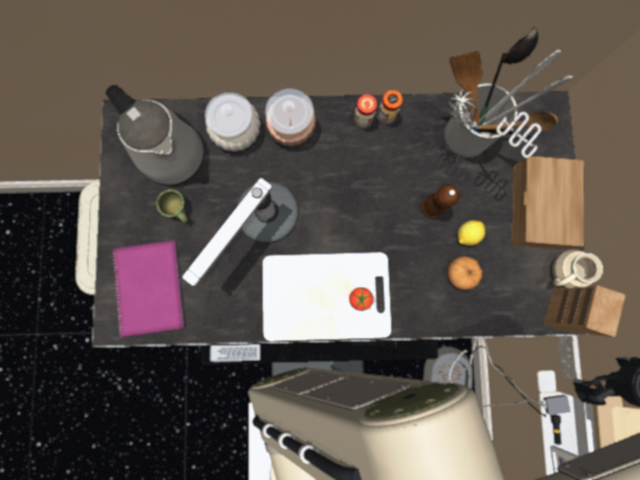

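View pics/side0.png

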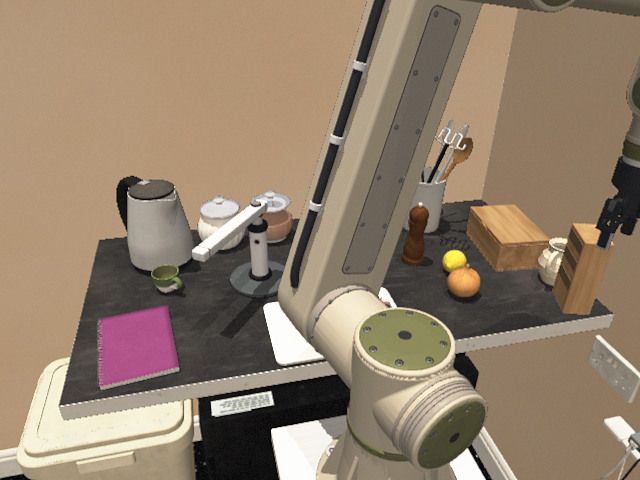

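```bash
python3 - <<'E'
from h import *
np.set_printoptions(precision=3,suppress=True)
for n in ['top','side']:
    c=cam(n)
    for k in spotter.cut_out('light_bar',n)[:1]:
        m=k['region'].astype(np.uint8); print(n,k['conf'],m.sum())
        r=cv2.minAreaRect(cv2.findNonZero(m)); print(r)
        for p in cv2.boxPoints(r): print(p,onz(c,p,.211))
s=env.get_state(); print(rot(s['orientation']), cam('wrist')['mount'])
E
```

```text
top 0.91 2038
((226.86155700683594, 232.20449829101562), (16.892295837402344, 126.98411560058594), 38.333335876464844)
[180.856 276.77 ] [0.43  0.264 0.211]
[259.616 177.162] [0.629 0.107 0.211]
[272.867 187.639] [0.606 0.08  0.211]
[194.107 287.247] [0.408 0.237 0.211]
side 0.79 1409
((230.13882446289062, 230.6766815185547), (18.0853214263916, 92.16773986816406), 51.8427734375)
[188.315 252.038] [0.422 0.267 0.211]
[260.789 195.095] [0.643 0.095 0.211]
[271.962 209.315] [0.565 0.081 0.211]
[199.489 266.259] [0.366 0.248 0.211]
[[ 0.915  0.404  0.   ]
 [ 0.404 -0.915 -0.   ]
 [-0.     0.    -1.   ]] [[ 0.001 -0.965 -0.261  0.066]
 [ 1.     0.001  0.001 -0.001]
 [-0.001 -0.261  0.965 -0.143]
 [ 0.     0.     0.     1.   ]]
```

The bar runs from the mast (pixel 265,188 in the top view) to its tip at (190,280), at a world bearing of about 142°. That puts light_bar near -0.67. In the side view the lamp stands clear, and only the mug and kettle are to its left. I'll move above it.

>>> {"api": "jog_arm", "payload": {"increments": [[[0.118, -0.087, -0.02, 0, 0, 0, 0], [0.118, -0.087, -0.02, 0, 0, 0, 0], [0.118, -0.087, -0.02, 0, 0, 0, 0], [0.118, -0.087, -0.02, 0, 0, 0, 0], [0.118, -0.087, -0.02, 0, 0, 0, 0], [0.118, -0.087, -0.02, 0, 0, 0, 0], [0.118, -0.087, -0.02, 0, 0, 0, 0], [0.118, -0.087, -0.02, 0, 0, 0, 0], [0.118, -0.087, -0.02, 0, 0, 0, 0], [0.118, -0.087, -0.02, 0, 0, 0, 0], [0.118, -0.087, -0.02, 0, 0, 0, 0], [0.118, -0.087, -0.02, 0, 0, 0, 0], [0.118, -0.087, -0.02, 0, 0, 0, 0], [0.118, -0.087, -0.02, 0, 0, 0, 0], [0.118, -0.087, -0.02, 0, 0, 0, 0], [0.118, -0.087, -0.02, 0, 0, 0, 0], [0.118, -0.087, -0.02, 0, 0, 0, 0], [0.118, -0.087, -0.02, 0, 0, 0, 0], [0.118, -0.087, -0.02, 0, 0, 0, 0], [0.118, -0.087, -0.02, 0, 0, 0, 0]]]}}

```text
clock: 3.45
tcp_pos: [0.5968, 0.1117, 0.3315]
orientation: [0.0, 0.978, 0.206, 0.0]
wrist_force: [0.1, -0.4, 0.6]
finger_gap: 0.0855
grip_force: 0.0
```

>>> {"api": "jog_arm", "payload": {"increments": [[[0, 0, 0, 0, 0, -0.0468, 0], [0, 0, 0, 0, 0, -0.0468, 0], [0, 0, 0, 0, 0, -0.0468, 0], [0, 0, 0, 0, 0, -0.0468, 0], [0, 0, 0, 0, 0, -0.0468, 0], [0, 0, 0, 0, 0, -0.0468, 0], [0, 0, 0, 0, 0, -0.0468, 0], [0, 0, 0, 0, 0, -0.0468, 0], [0, 0, 0, 0, 0, -0.0468, 0], [0, 0, 0, 0, 0, -0.0468, 0], [0, 0, 0, 0, 0, -0.0468, 0], [0, 0, 0, 0, 0, -0.0468, 0], [0, 0, 0, 0, 0, -0.0468, 0], [0, 0, 0, 0, 0, -0.0468, 0], [0, 0, 0, 0, 0, 0, 0], [0, 0, 0, 0, 0, 0, 0], [0, 0, 0, 0, 0, 0, 0]]]}}

```text
clock: 5.15
tcp_pos: [0.5963, 0.1102, 0.3313]
orientation: [0.0, 0.329, 0.944, -0.0]
wrist_force: [0.5, -0.0, -0.1]
finger_gap: 0.0852
grip_force: 0.0
```

```bash
cat > look.py <<'E'
from h import *
import sys
np.set_printoptions(precision=4,suppress=True)
zoff=float(sys.argv[1]); n=sys.argv[2]
s=env.get_state(); M=rot(s['orientation']); print(s['clock'],s['tcp_pos'],M[:,0],'q6',s['joint_pos'],'yaw',np.degrees(np.arctan2(M[1,0],M[0,0])),s['wrist_force'],s['ft_torque'],s['finger_gap'],s['grip_force'])
c=cam('wrist'); save(c,n)
for t,z in dict(bar_grip=.2,switch_top=.217).items():
    for k in spotter.landmark_of(t,'wrist')[:2]: print(t,k['conf'],k['uv'],onz(c,k['uv'],z+zoff))
for k in spotter.landmark_of('foot_front','wrist')[:1]+spotter.landmark_of('lamp','wrist')[:1]: print(k['conf'],k['uv'],onz(c,k['uv'],.015))
for k in spotter.cut_out('light_bar','wrist')[:1]:
    m=k['region'].astype(np.uint8); print(k['conf'],m.sum()); 
    cs=max(cv2.findContours(m,0,1)[0],key=cv2.contourArea)
    W=np.array([onz(c,p[0],.211+zoff)[:2] for p in cs],np.float32); r=cv2.minAreaRect(W*1000); print(r); 
    b=cv2.boxPoints(r)/1000; print(b)
    e=max((b[1]-b[0],b[2]-b[1]),key=np.linalg.norm); print('axis deg',np.degrees(np.arctan2(e[1],e[0]))%180)
E
python3 look.py 0 w1.png
```

```text
5.15 [0.5963 0.1102 0.3313] [-0.7839  0.6209 -0.0001] q6 [ 0.0504  0.3789  0.3824  1.5743 -0.0001  0.7203] yaw 141.61821562984014 [ 0.5165 -0.0294 -0.0566] [-0.0061 -0.0304  0.0141] 0.08515441477689206 0.0
bar_grip 0.83 [323.2, 226.0] [0.5973 0.1129 0.2   ]
switch_top 0.65 [321.2, 231.8] [0.5964 0.1116 0.217 ]
switch_top 0.38 [124.6, 125.1] [0.4613 0.0559 0.217 ]
0.83 [286.3, 141.6] [0.5266 0.1155 0.015 ]
0.84 11672
((552.0057373046875, 149.79312133789062), (29.981182098388672, 173.17721557617188), 51.74345397949219)
[[0.4747 0.1916]
 [0.6107 0.0844]
 [0.6293 0.108 ]
 [0.4933 0.2152]]
axis deg 141.74347
```

>>> {"api": "jog_arm", "payload": {"increments": [[[0.006, 0.009, 0.05, 0, 0, 0, 0], [0, 0, 0.05, 0, 0, 0, 0], [0, 0, 0.05, 0, 0, 0, 0], [0, 0, 0.05, 0, 0, 0, 0], [0, 0, 0.05, 0, 0, 0, 0], [0, 0, 0.05, 0, 0, 0, 0], [0, 0, 0.05, 0, 0, 0, 0], [0, 0, 0.05, 0, 0, 0, 0], [0, 0, 0, 0, 0, 0, 0], [0, 0, 0, 0, 0, 0, 0]]]}}

```text
clock: 6.45
tcp_pos: [0.5963, 0.1129, 0.2311]
orientation: [-0.0, 0.328, 0.945, -0.0]
wrist_force: [0.2, -0.1, -0.2]
finger_gap: 0.0854
grip_force: 0.0
```

```bash
python3 look.py 0 w2.png
```

```text
6.45 [0.5963 0.1129 0.2311] [-0.7854  0.619   0.0004] q6 [ 0.0549  0.3771  0.1367  1.331  -0.0001  0.7224] yaw 141.75867993633574 [ 0.2101 -0.1115 -0.2111] [-0.0066  0.0046  0.0355] 0.08540629397828957 0.0
bar_grip 0.81 [323.6, 277.5] [0.5982 0.114  0.2   ]
switch_top 0.75 [319.0, 291.5] [0.5969 0.1123 0.217 ]
0.97 23392
((563.5352172851562, 141.4064483642578), (29.721128463745117, 144.62586975097656), 51.79930877685547)
[[0.4975 0.1744]
 [0.6112 0.085 ]
 [0.6296 0.1084]
 [0.5159 0.1978]]
axis deg 141.79932
```

View pics/w2.png

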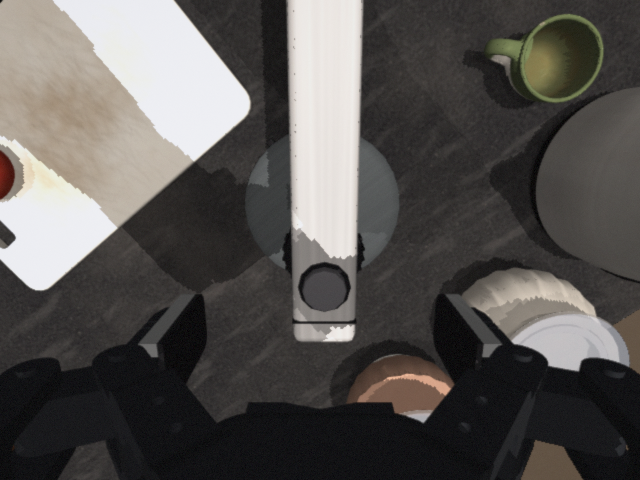

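The close view has the switch at (325,288) and the bar's centre line at u≈324, while the finger midpoint is at u≈320. The tool therefore needs about +2 mm in y, and the collar lies below.

>>> {"api": "jog_arm", "payload": {"increments": [[[0, 0.008, 0.04, 0, 0, 0, 0], [0, 0, 0.04, 0, 0, 0, 0], [0, 0, 0.04, 0, 0, 0, 0], [0, 0, 0.04, 0, 0, 0, 0], [0, 0, 0.04, 0, 0, 0, 0], [0, 0, 0, 0, 0, 0, 60], [0, 0, 0, 0, 0, 0, 120], [0, 0, 0, 0, 0, 0, 140], [0, 0, 0, 0, 0, 0, 140], [0, 0, 0, 0, 0, 0, 140], [0, 0, 0, 0, 0, 0, 140]]], "force": 20}}

```text
clock: 7.85
tcp_pos: [0.5979, 0.1145, 0.1816]
orientation: [0.0, 0.328, 0.945, 0.0]
wrist_force: [0.5, -0.4, 0.1]
finger_gap: 0.0383
grip_force: 0.0
```

```bash
python3 look.py 0 w3.png
```

```text
7.85 [0.5979 0.1145 0.1816] [-0.7854  0.6189 -0.0005] q6 [ 0.0574  0.3954  0.0426  1.2172 -0.      0.7248] yaw 141.7620502362535 [ 0.454  -0.3605  0.1131] [-0.0417 -0.0351  0.049 ] 0.03829594503523386 0.0
bar_grip 0.78 [316.4, 328.5] [0.5983 0.1129 0.2   ]
switch_top 0.87 [316.6, 351.0] [0.5974 0.114  0.217 ]
0.56 [264.2, 151.0] [0.5288 0.1131 0.015 ]
0.92 38851
((568.3206176757812, 137.55123901367188), (30.092571258544922, 126.56307983398438), 51.796966552734375)
[[0.5093 0.1649]
 [0.6087 0.0866]
 [0.6274 0.1102]
 [0.5279 0.1885]]
axis deg 141.79697
```

View pics/w3.png

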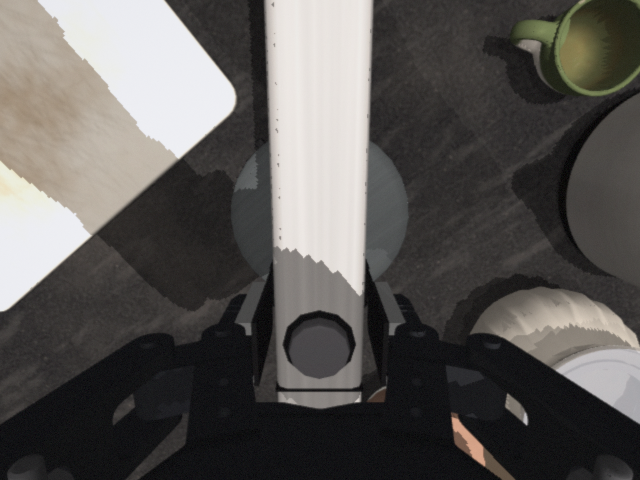

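The grasp is centred: switch at (320,345), pads beside the bar at u≈272 and 367. I'll shift about 1 mm along the bar and close.

>>> {"api": "jog_arm", "payload": {"increments": [[[0.005, 0, 0, 0, 0, 0, 150], [0, 0, 0, 0, 0, 0, 165], [0, 0, 0, 0, 0, 0, 180], [0, 0, 0, 0, 0, 0, 200], [0, 0, 0, 0, 0, 0, 200], [0, 0, 0, 0, 0, 0, 200]]], "force": 40}}

```text
clock: 8.75
tcp_pos: [0.5966, 0.1152, 0.1814]
orientation: [-0.0, 0.328, 0.945, -0.0]
wrist_force: [-1.9, -0.8, 0.6]
finger_gap: 0.0296
grip_force: 40.6
```

```bash
cat > st.py <<'E'
from h import *
np.set_printoptions(precision=4,suppress=True)
s=env.get_state(); M=rot(s['orientation'])
for k in ('clock','tcp_pos','joint_pos','wrist_force','ft_torque','finger_gap','grip_force'): print(k,s[k])
print('yaw',np.degrees(np.arctan2(M[1,0],M[0,0])),'F tool',M.T@s['wrist_force'])
E
python3 st.py; python3 - <<'E'
from h import *
c=cam('wrist'); print(onz(c,(320,345),.217), onz(c,(320,401),.211))
E
```

```text
clock 8.75
tcp_pos [0.5966 0.1152 0.1814]
joint_pos [ 0.0588  0.394   0.0398  1.2168 -0.0001  0.7262]
wrist_force [-1.8915 -0.8446  0.6398]
ft_torque [-0.0297  0.3302  0.0042]
finger_gap 0.02959810912213064
grip_force 40.63496768474579
yaw 141.7584349117965 F tool [ 0.9629 -1.8343 -0.6394]
[0.59490381 0.11696695 0.217     ] [0.61492575 0.10121665 0.211     ]
```

>>> {"api": "jog_arm", "payload": {"increments": [[[0, 0, -0.01, 0, 0, 0, 200], [0, 0, -0.02, 0, 0, 0, 200], [0, 0, -0.03, 0, 0, 0, 200], [0, 0, -0.03, 0, 0, 0, 200], [0, 0, -0.03, 0, 0, 0, 200], [0, 0, -0.03, 0, 0, 0, 200], [0, 0, -0.03, 0, 0, 0, 200], [0, 0, -0.03, 0, 0, 0, 200], [0, 0, -0.03, 0, 0, 0, 200], [0, 0, -0.03, 0, 0, 0, 200], [0, 0, -0.03, 0, 0, 0, 200], [0, 0, -0.03, 0, 0, 0, 200], [0, 0, -0.02, 0, 0, 0, 200], [0, 0, 0, 0, 0, 0, 200], [0, 0, 0, 0, 0, 0, 200]]]}}

```text
clock: 10.3
tcp_pos: [0.5966, 0.1152, 0.2698]
orientation: [0.0, 0.328, 0.945, 0.0]
wrist_force: [-2.6, -1.2, -1.7]
finger_gap: 0.0294
grip_force: 41.4
```

```bash
python3 st.py
```

```text
clock 10.3
tcp_pos [0.5966 0.1152 0.2698]
joint_pos [ 0.0589  0.3726  0.224   1.4213 -0.0002  0.7262]
wrist_force [-2.5664 -1.2071 -1.697 ]
ft_torque [-0.0733  0.7425 -0.0319]
finger_gap 0.029414487291600917
grip_force 41.35762810707092
yaw 141.76192706652012 F tool [ 1.2701 -2.5373  1.6948]
```

>>> {"api": "jog_arm", "payload": {"increments": [[[0, 0, -0.004, 0, 0, 0, 200], [0, 0, 0, 0, 0, 0, 200]]]}}

```text
clock: 10.5
tcp_pos: [0.5966, 0.1152, 0.2698]
orientation: [-0.0, 0.328, 0.945, -0.0]
wrist_force: [-3.3, 0.7, -4.0]
finger_gap: 0.0298
grip_force: 41.0
```

>>> {"api": "jog_arm", "payload": {"increments": [[[0, 0, -0.004, 0, 0, 0, 200], [0, 0, 0, 0, 0, 0, 200]]]}}

```text
clock: 10.7
tcp_pos: [0.5966, 0.1152, 0.2705]
orientation: [-0.0, 0.328, 0.945, -0.0]
wrist_force: [-2.2, -0.2, -5.5]
finger_gap: 0.0295
grip_force: 40.9
```

>>> {"api": "jog_arm", "payload": {"increments": [[[0, 0, -0.002, 0, 0, 0, 200], [0, 0, 0, 0, 0, 0, 200]]]}}

```text
clock: 10.9
tcp_pos: [0.5967, 0.1152, 0.271]
orientation: [-0.0, 0.328, 0.945, -0.0]
wrist_force: [-2.0, -0.7, -6.2]
finger_gap: 0.0295
grip_force: 40.8
```

>>> {"api": "jog_arm", "payload": {"increments": [[[0, 0, -0.003, 0, 0, 0, 200], [0, 0, 0, 0, 0, 0, 200], [0, 0, 0, 0, 0, 0, 200]]]}}

```text
clock: 11.2
tcp_pos: [0.5967, 0.1152, 0.2722]
orientation: [0.0, 0.328, 0.945, -0.0]
wrist_force: [-2.2, -1.0, -4.6]
finger_gap: 0.0293
grip_force: 40.9
```

>>> {"api": "jog_arm", "payload": {"increments": [[[0, 0, -0.003, 0, 0, 0, 200], [0, 0, 0, 0, 0, 0, 200], [0, 0, 0, 0, 0, 0, 200]]]}}

```text
clock: 11.5
tcp_pos: [0.5966, 0.1152, 0.2723]
orientation: [-0.0, 0.328, 0.945, -0.0]
wrist_force: [-2.3, 0.7, -9.4]
finger_gap: 0.0291
grip_force: 40.6
```

```bash
python3 st.py
```

```text
clock 11.5
tcp_pos [0.5966 0.1152 0.2723]
joint_pos [ 0.0588  0.374   0.2322  1.4297 -0.0001  0.7262]
wrist_force [-2.2816  0.7265 -9.4311]
ft_torque [-0.0516  0.4129  0.076 ]
finger_gap 0.029111036898212938
grip_force 40.55220544338226
yaw 141.75856051871838 F tool [ 2.2365 -0.8362  9.4329]
```

>>> {"api": "jog_arm", "payload": {"increments": [[[0, 0, 0, 0, 0, -0.005, 200], [0, 0, 0, 0, 0, -0.01, 200], [0, 0, 0, 0, 0, -0.01, 200], [0, 0, 0, 0, 0, -0.01, 200], [0, 0, 0, 0, 0, -0.01, 200], [0, 0, 0, 0, 0, -0.005, 200], [0, 0, 0, 0, 0, 0, 200]]]}}

```text
clock: 12.2
tcp_pos: [0.5965, 0.115, 0.2724]
orientation: [-0.0, 0.252, 0.968, -0.0]
wrist_force: [-2.7, -1.5, -10.5]
finger_gap: 0.0295
grip_force: 40.4
```

```bash
python3 st.py
```

```text
clock 12.2
tcp_pos [0.5965 0.115  0.2724]
joint_pos [ 0.0586  0.3739  0.2322  1.4301 -0.0006  0.5688]
wrist_force [ -2.6913  -1.4666 -10.4596]
ft_torque [-0.2715  0.602   0.0492]
finger_gap 0.029492338510668542
grip_force 40.35877346992493
yaw 150.76701170616462 F tool [ 1.6269 -2.583  10.4632]
```

>>> {"api": "jog_arm", "payload": {"increments": [[[0, 0, 0, 0, 0, -0.008, 200], [0, 0, 0, 0, 0, -0.008, 200], [0, 0, 0, 0, 0, -0.008, 200], [0, 0, 0, 0, 0, 0, 200]]]}}

```text
clock: 12.6
tcp_pos: [0.5965, 0.115, 0.2724]
orientation: [-0.0, 0.215, 0.977, -0.0]
wrist_force: [-3.7, -1.6, -12.2]
finger_gap: 0.0295
grip_force: 40.4
```

```bash
python3 st.py
```

```text
clock 12.6
tcp_pos [0.5965 0.115  0.2724]
joint_pos [ 0.0587  0.3738  0.2322  1.4301 -0.0006  0.4926]
wrist_force [ -3.7366  -1.614  -12.1656]
ft_torque [-0.6581  0.7395  0.1309]
finger_gap 0.029546513109487187
grip_force 40.35930275917053
yaw 155.13972546621324 F tool [ 2.7055 -3.0242 12.1698]
```

>>> {"api": "jog_arm", "payload": {"increments": [[[0, 0, 0, 0, 0, -0.0055, 200], [0, 0, 0, 0, 0, -0.0055, 200], [0, 0, 0, 0, 0, 0, 200]]]}}

```text
clock: 12.9
tcp_pos: [0.5966, 0.1151, 0.2725]
orientation: [-0.0, 0.199, 0.98, -0.0]
wrist_force: [-3.7, -2.9, -12.3]
finger_gap: 0.0291
grip_force: 40.4
```

```bash
python3 st.py
```

```text
clock 12.9
tcp_pos [0.5966 0.1151 0.2725]
joint_pos [ 0.0588  0.3738  0.2323  1.43   -0.0004  0.4586]
wrist_force [ -3.6872  -2.9423 -12.2521]
ft_torque [-0.7618  0.843   0.0237]
finger_gap 0.029127843036099724
grip_force 40.40079474449158
yaw 157.0927437667344 F tool [ 2.2458 -4.1374 12.2559]
```

>>> {"api": "jog_arm", "payload": {"increments": [[[0.001, -0.002, 0.001, 0, 0, -0.0055, 200], [0, 0, 0, 0, 0, -0.0055, 200], [0, 0, 0, 0, 0, 0, 200]]]}}

```text
clock: 13.2
tcp_pos: [0.5963, 0.1148, 0.2724]
orientation: [-0.0, 0.182, 0.983, -0.0]
wrist_force: [-3.0, -1.8, -12.6]
finger_gap: 0.0296
grip_force: 40.4
```

```bash
python3 st.py
```

```text
clock 13.2
tcp_pos [0.5963 0.1148 0.2724]
joint_pos [ 0.0582  0.3727  0.2305  1.4287 -0.0001  0.4234]
wrist_force [ -2.9959  -1.8072 -12.618 ]
ft_torque [-0.7296  0.7527  0.0273]
finger_gap 0.02964527475701585
grip_force 40.41740298271179
yaw 159.0736619241445 F tool [ 2.1525 -2.756  12.6185]
```

>>> {"api": "jog_arm", "payload": {"increments": [[[0.002, -0.003, 0.002, 0, 0, -0.0055, 200], [0, 0, 0, 0, 0, -0.0055, 200], [0, 0, 0, 0, 0, 0, 200]]]}}

```text
clock: 13.5
tcp_pos: [0.596, 0.1144, 0.2724]
orientation: [0.001, 0.165, 0.986, 0.0]
wrist_force: [-1.7, -1.5, -12.3]
finger_gap: 0.0295
grip_force: 40.7
```

```bash
python3 st.py
```

```text
clock 13.5
tcp_pos [0.596  0.1144 0.2724]
joint_pos [0.0574 0.3706 0.2274 1.4263 0.0001 0.388 ]
wrist_force [ -1.6786  -1.5124 -12.3051]
ft_torque [-0.4791  0.4067 -0.0214]
finger_gap 0.029524381230473896
grip_force 40.689842104911804
yaw 161.0591322194824 F tool [ 1.1105 -1.9824 12.3028]
```

>>> {"api": "jog_arm", "payload": {"increments": [[[0.001, -0.002, 0.002, 0, 0, -0.0055, 200], [0, 0, 0, 0, 0, -0.0055, 200], [0, 0, 0, 0, 0, 0, 200]]]}}

```text
clock: 13.8
tcp_pos: [0.5959, 0.1142, 0.2723]
orientation: [0.001, 0.147, 0.989, 0.0]
wrist_force: [0.6, 0.7, -7.2]
finger_gap: 0.0295
grip_force: 41.2
```

```bash
python3 st.py
```

```text
clock 13.8
tcp_pos [0.5959 0.1142 0.2723]
joint_pos [0.057  0.3694 0.2254 1.4246 0.0003 0.3528]
wrist_force [ 0.6058  0.6973 -7.1897]
ft_torque [-0.222   0.1742 -0.0041]
finger_gap 0.02951154957501363
grip_force 41.20724022388458
yaw 163.04864754711164 F tool [-0.3619  0.8361  7.1913]
```

>>> {"api": "jog_arm", "payload": {"increments": [[[0, 0, -0.001, 0, 0, -0.0055, 200], [0, 0, 0, 0, 0, -0.0055, 200], [0, 0, 0, 0, 0, 0, 200]]]}}

```text
clock: 14.1
tcp_pos: [0.5958, 0.1141, 0.2723]
orientation: [0.001, 0.13, 0.991, 0.0]
wrist_force: [0.9, -0.9, -6.0]
finger_gap: 0.0295
grip_force: 41.3
```

```bash
python3 st.py
```

```text
clock 14.1
tcp_pos [0.5958 0.1141 0.2723]
joint_pos [0.0569 0.3696 0.2258 1.4252 0.0002 0.3183]
wrist_force [ 0.8862 -0.9203 -6.0166]
ft_torque [-0.1394 -0.1478  0.071 ]
finger_gap 0.02945800614066093
grip_force 41.28001391887665
yaw 165.02410286529408 F tool [-1.0843 -0.6645  6.0178]
```

>>> {"api": "jog_arm", "payload": {"increments": [[[0, 0, -0.001, 0, 0, -0.0055, 200], [0, 0, 0, 0, 0, -0.0055, 200], [0, 0, 0, 0, 0, 0, 200]]]}}

```text
clock: 14.4
tcp_pos: [0.5956, 0.114, 0.2723]
orientation: [0.001, 0.113, 0.994, 0.0]
wrist_force: [2.4, 0.0, -7.0]
finger_gap: 0.0296
grip_force: 41.3
```

```bash
python3 st.py
```

```text
clock 14.4
tcp_pos [0.5956 0.114  0.2723]
joint_pos [0.0568 0.3698 0.226  1.4259 0.     0.2837]
wrist_force [ 2.4221  0.0407 -6.9745]
ft_torque [-0.1054 -0.3762  0.0437]
finger_gap 0.029604720560591796
grip_force 41.298054456710815
yaw 166.99894633554277 F tool [-2.3434  0.5822  6.9772]
```

>>> {"api": "jog_arm", "payload": {"increments": [[[-0.002, 0, -0.001, 0, 0, -0.0055, 200], [0, 0, 0, 0, 0, -0.0055, 200], [0, 0, 0, 0, 0, 0, 200]]]}}

```text
clock: 14.7
tcp_pos: [0.5957, 0.1139, 0.2723]
orientation: [0.0, 0.096, 0.995, 0.0]
wrist_force: [1.9, 0.0, -6.8]
finger_gap: 0.0295
grip_force: 41.3
```

```bash
python3 st.py
```

```text
clock 14.7
tcp_pos [0.5957 0.1139 0.2723]
joint_pos [0.0566 0.3709 0.2276 1.4274 0.     0.2489]
wrist_force [ 1.8595  0.0306 -6.8317]
ft_torque [-0.0395 -0.2596  0.0746]
finger_gap 0.02953009190856857
grip_force 41.2675666809082
yaw 168.9787288050766 F tool [-1.819   0.3852  6.8318]
```

>>> {"api": "jog_arm", "payload": {"increments": [[[-0.002, 0, -0.001, 0, 0, -0.0055, 200], [0, 0, 0, 0, 0, -0.0055, 200], [0, 0, 0, 0, 0, 0, 200]]]}}

```text
clock: 15.0
tcp_pos: [0.5958, 0.1138, 0.2723]
orientation: [-0.0, 0.079, 0.997, -0.0]
wrist_force: [-0.3, -0.0, -8.2]
finger_gap: 0.0296
grip_force: 41.2
```

```bash
python3 st.py
```

```text
clock 15.0
tcp_pos [0.5958 0.1138 0.2723]
joint_pos [0.0564 0.3719 0.2291 1.4289 0.     0.2142]
wrist_force [-0.3213 -0.024  -8.2446]
ft_torque [-0.0079  0.0083 -0.0507]
finger_gap 0.029559911176351414
grip_force 41.169090270996094
yaw 170.96027985748782 F tool [ 0.3059 -0.0728  8.2449]
```

>>> {"api": "jog_arm", "payload": {"increments": [[[0, 0, 0, 0, 0, -0.0055, 200], [0, 0, 0, 0, 0, -0.0055, 200], [0, 0, 0, 0, 0, 0, 200]]]}}

```text
clock: 15.3
tcp_pos: [0.5958, 0.1138, 0.2723]
orientation: [-0.0, 0.062, 0.998, -0.0]
wrist_force: [-0.7, 0.6, -8.3]
finger_gap: 0.0294
grip_force: 41.1
```

```bash
python3 st.py
```

```text
clock 15.3
tcp_pos [0.5958 0.1138 0.2723]
joint_pos [ 0.0564  0.3719  0.2291  1.4289 -0.      0.1797]
wrist_force [-0.71    0.6323 -8.3222]
ft_torque [ 0.006   0.1992 -0.1021]
finger_gap 0.02944131602377753
grip_force 41.10060453414917
yaw 172.93743178004223 F tool [0.7752 0.5419 8.3228]
```

>>> {"api": "jog_arm", "payload": {"increments": [[[0, 0, 0, 0, 0, -0.0055, 200], [0, 0, 0, 0, 0, -0.0055, 200], [0, 0, 0, 0, 0, 0, 200]]]}}

```text
clock: 15.6
tcp_pos: [0.5958, 0.1138, 0.2723]
orientation: [-0.0, 0.044, 0.999, -0.0]
wrist_force: [-1.9, 0.6, -9.5]
finger_gap: 0.0291
grip_force: 41.0
```

```bash
python3 st.py
```

```text
clock 15.6
tcp_pos [0.5958 0.1138 0.2723]
joint_pos [ 0.0564  0.3719  0.2291  1.4289 -0.0001  0.1453]
wrist_force [-1.8726  0.6063 -9.5157]
ft_torque [ 0.0843  0.3275 -0.2695]
finger_gap 0.029129373455267754
grip_force 41.03260338306427
yaw 174.90858426184488 F tool [1.9109 0.4395 9.5173]
```

>>> {"api": "jog_arm", "payload": {"increments": [[[0, 0, 0, 0, 0, -0.004, 200], [0, 0, 0, 0, 0, 0, 200]]]}}

```text
clock: 15.8
tcp_pos: [0.5958, 0.1138, 0.2723]
orientation: [-0.0, 0.038, 0.999, -0.0]
wrist_force: [-2.3, 0.6, -9.1]
finger_gap: 0.0293
grip_force: 41.0
```

```bash
python3 st.py
```

```text
clock 15.8
tcp_pos [0.5958 0.1138 0.2723]
joint_pos [ 0.0564  0.3719  0.2291  1.4288 -0.      0.1329]
wrist_force [-2.2853  0.5719 -9.1287]
ft_torque [ 0.0808  0.47   -0.3402]
finger_gap 0.029279113628729814
grip_force 40.98953425884247
yaw 175.61696711507568 F tool [2.3151 0.3967 9.1305]
```

Resistance has built up to -0.34 N m, above the free-turning level, so the button has probably clicked in. I'll take off the twist and lower slightly to test it.

>>> {"api": "jog_arm", "payload": {"increments": [[[0, 0, 0, 0, 0, 0.005, 200], [0, 0, 0, 0, 0, 0.005, 200], [0, 0, 0, 0, 0, 0.005, 200], [0, 0, 0, 0, 0, 0, 200]]]}}

```text
clock: 16.2
tcp_pos: [0.5959, 0.1138, 0.2723]
orientation: [-0.0, 0.062, 0.998, -0.0]
wrist_force: [-2.1, 0.7, -9.7]
finger_gap: 0.0294
grip_force: 40.9
```

```bash
python3 st.py
```

```text
clock 16.2
tcp_pos [0.5959 0.1138 0.2723]
joint_pos [ 0.0565  0.3719  0.2292  1.4287 -0.0001  0.1808]
wrist_force [-2.0959  0.7042 -9.6997]
ft_torque [ 0.0677  0.552  -0.1225]
finger_gap 0.029437523733676314
grip_force 40.898287296295166
yaw 172.87310620963711 F tool [2.1615 0.4407 9.7009]
```

>>> {"api": "jog_arm", "payload": {"increments": [[[0, 0, 0.004, 0, 0, 0, 200], [0, 0, 0.004, 0, 0, 0, 200], [0, 0, 0.004, 0, 0, 0, 200], [0, 0, 0, 0, 0, 0, 200]]]}}

```text
clock: 16.6
tcp_pos: [0.5961, 0.1138, 0.2708]
orientation: [0.001, 0.062, 0.998, 0.0]
wrist_force: [-4.6, -0.5, -2.8]
finger_gap: 0.0294
grip_force: 41.9
```

```bash
python3 st.py
```

```text
clock 16.6
tcp_pos [0.5961 0.1138 0.2708]
joint_pos [ 0.0564  0.3704  0.2233  1.4222 -0.0002  0.1802]
wrist_force [-4.5731 -0.5234 -2.8294]
ft_torque [ 0.0235  1.0345 -0.1083]
finger_gap 0.029438802468051806
grip_force 41.90187692642212
yaw 172.9062130640132 F tool [ 4.4776 -1.0844  2.8227]
```

>>> {"api": "jog_arm", "payload": {"increments": [[[0.002, 0, 0.002, 0, 0, 0.003, 200], [0.002, 0, 0.002, 0, 0, 0.003, 200], [0, 0, 0, 0, 0, 0, 200], [0, 0, 0, 0, 0, 0, 200]]]}}

```text
clock: 17.0
tcp_pos: [0.596, 0.1138, 0.2696]
orientation: [0.001, 0.071, 0.997, 0.0]
wrist_force: [-2.2, 0.1, 2.6]
finger_gap: 0.0292
grip_force: 42.5
```

```bash
python3 st.py
```

```text
clock 17.0
tcp_pos [0.596  0.1138 0.2696]
joint_pos [ 0.0566  0.3691  0.2185  1.4175 -0.0003  0.1994]
wrist_force [-2.2345  0.137   2.6143]
ft_torque [-0.1817  0.6682 -0.0023]
finger_gap 0.029241225691725287
grip_force 42.504111528396606
yaw 171.81528469977695 F tool [ 2.2242 -0.182  -2.6204]
```

The lift is 0.0882 with the tool now pushing down on it (Fz +2.6), and the twist has gone to zero, so the mast is locked. I'll release, back off upward and check.

>>> {"api": "jog_arm", "payload": {"increments": [[[0, 0, -0.001, 0, 0, 0, 150], [0, 0, 0, 0, 0, 0, 120], [0, 0, 0, 0, 0, 0, 90], [0, 0, 0, 0, 0, 0, 60], [0, 0, 0, 0, 0, 0, 30], [0, 0, 0, 0, 0, 0, 30], [0, 0, -0.03, 0, 0, 0, 30], [0, 0, -0.06, 0, 0, 0, 30], [0, 0, -0.08, 0, 0, 0, 30], [0, 0, -0.08, 0, 0, 0, 30], [0, 0, -0.08, 0, 0, 0, 30], [0, 0, -0.07, 0, 0, 0, 30], [0, 0, 0, 0, 0, 0, 255], [0, 0, 0, 0, 0, 0, 255], [0, 0, 0, 0, 0, 0, 255], [0, 0, 0, 0, 0, 0, 255], [0, 0, 0, 0, 0, 0, 255], [0, 0, 0, 0, 0, 0, 255]]]}}

```text
clock: 18.8
tcp_pos: [0.595, 0.1139, 0.3683]
orientation: [-0.0, 0.071, 0.997, -0.0]
wrist_force: [0.3, -0.1, -0.3]
finger_gap: 0.0001
grip_force: 0.0
```

```bash
python3 look.py 0.088 w4.png; python3 - <<'E'
from h import *
np.set_printoptions(precision=4,suppress=True)
for n in ['side','top']:
    c=cam(n); save(c,n+'1.png')
    for t,z in dict(bar_grip=.288,switch_top=.305,tube_top=.165,foot_front=.015,lamp=0).items():
        for k in spotter.landmark_of(t,n)[:1]: print(t,n,k['conf'],onz(c,k['uv'],z))
E
```

```text
18.8 [0.595  0.1139 0.3683] [-0.9898  0.1423  0.0008] q6 [ 0.0567  0.3943  0.4965  1.6739 -0.0001  0.1995] yaw 171.81892547994383 [ 0.3322 -0.1491 -0.3468] [0.0196 0.01   0.0146] 0.00014577734610597622 0.0
bar_grip 0.8 [316.8, 252.0] [0.5981 0.1122 0.288 ]
switch_top 0.85 [316.9, 261.7] [0.5986 0.1123 0.305 ]
switch_top 0.45 [481.6, 171.3] [0.5606 0.207  0.305 ]
0.56 [317.4, 261.7] [0.6961 0.0966 0.015 ]
0.6 [109.9, 35.5] [ 0.3825 -0.1059  0.015 ]
0.64 15557
((542.585205078125, 122.11001586914062), (30.70615577697754, 155.21090698242188), 81.13484954833984)
[[0.4635 0.1189]
 [0.6169 0.095 ]
 [0.6216 0.1253]
 [0.4683 0.1492]]
axis deg 171.13486
switch_top side 0.19 [ 0.073 -0.116  0.305]
bar_grip top 0.66 [0.5942 0.1184 0.288 ]
switch_top top 0.54 [0.6016 0.1151 0.305 ]
tube_top top 0.88 [0.5977 0.1153 0.165 ]
foot_front top 0.82 [0.5281 0.1078 0.015 ]
lamp top 0.83 [0.6032 0.1048 0.    ]
```

View pics/w4.png

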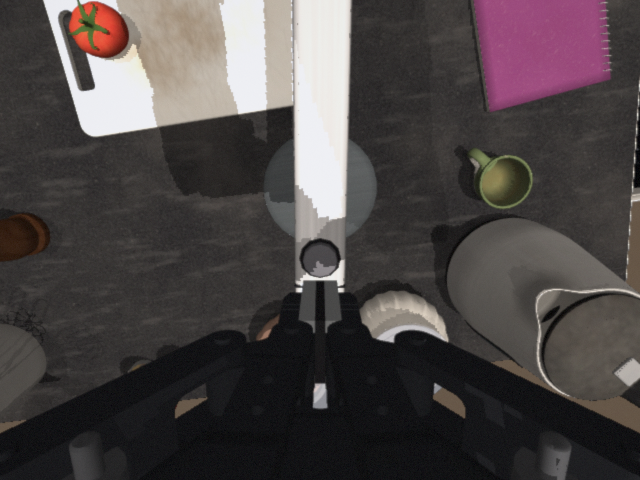

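The bar has stayed up, with the switch at (320,258) just ahead of the closed fingertips. Nothing else has moved. I'll come down over the switch.

>>> {"api": "jog_arm", "payload": {"increments": [[[-0.005, 0, 0.029, 0, 0, 0, 255], [0, 0, 0.029, 0, 0, 0, 255], [0, 0, 0.029, 0, 0, 0, 255], [0, 0, 0.029, 0, 0, 0, 255], [0, 0, 0.029, 0, 0, 0, 255], [0, 0, 0.029, 0, 0, 0, 255], [0, 0, 0.029, 0, 0, 0, 255], [0, 0, 0.025, 0, 0, 0, 255], [0, 0, 0, 0, 0, 0, 255], [0, 0, 0, 0, 0, 0, 255]]]}}

```text
clock: 20.7
tcp_pos: [0.5963, 0.1137, 0.3118]
orientation: [-0.0, 0.071, 0.997, -0.0]
wrist_force: [0.2, -0.9, -0.5]
finger_gap: 0.0001
grip_force: 0.0
```

>>> {"api": "jog_arm", "payload": {"increments": [[[0, 0, 0.006, 0, 0, 0, 255], [0, 0, 0.006, 0, 0, 0, 255], [0, 0, 0.006, 0, 0, 0, 255], [0, 0, 0.006, 0, 0, 0, 255], [0, 0, 0, 0, 0, 0, 255]]]}}

```text
clock: 21.2
tcp_pos: [0.5963, 0.1137, 0.3055]
orientation: [-0.0, 0.071, 0.997, -0.0]
wrist_force: [-0.3, 1.0, -0.1]
finger_gap: 0.0003
grip_force: 0.0
```

```bash
python3 st.py
```

```text
clock 21.2
tcp_pos [0.5963 0.1137 0.3055]
joint_pos [ 0.0563  0.3748  0.3137  1.5101 -0.      0.1991]
wrist_force [-0.2609  0.9929 -0.0708]
ft_torque [ 0.0208 -0.0098 -0.0201]
finger_gap 0.0003085131347177165
grip_force 0.0
yaw 171.81663732910778 F tool [0.3996 0.9457 0.0708]
```

Now at about switch height. I'll press in small steps.

>>> {"api": "jog_arm", "payload": {"increments": [[[0, 0, 0.004, 0, 0, 0, 255], [0, 0, 0.004, 0, 0, 0, 255], [0, 0, 0, 0, 0, 0, 255]]]}}

```text
clock: 21.5
tcp_pos: [0.5964, 0.1137, 0.304]
orientation: [0.0, 0.071, 0.997, -0.0]
wrist_force: [-0.8, 0.1, 1.5]
finger_gap: -0.0004
grip_force: 1.1
```

>>> {"api": "jog_arm", "payload": {"increments": [[[0, 0, 0.004, 0, 0, 0, 255], [0, 0, 0, 0, 0, 0, 255]]]}}

```text
clock: 21.7
tcp_pos: [0.5964, 0.1137, 0.303]
orientation: [0.0, 0.071, 0.997, -0.0]
wrist_force: [-0.2, 0.3, 2.7]
finger_gap: 0.0003
grip_force: 1.6
```

>>> {"api": "jog_arm", "payload": {"increments": [[[0, 0, 0.004, 0, 0, 0, 255], [0, 0, 0, 0, 0, 0, 255]]]}}

```text
clock: 21.9
tcp_pos: [0.5965, 0.1137, 0.3021]
orientation: [0.0, 0.071, 0.997, -0.0]
wrist_force: [-1.1, 0.4, 3.8]
finger_gap: 0.0
grip_force: 2.0
```

>>> {"api": "jog_arm", "payload": {"increments": [[[0, 0, 0.003, 0, 0, 0, 255], [0, 0, 0, 0, 0, 0, 255]]]}}

```text
clock: 22.1
tcp_pos: [0.5965, 0.1137, 0.3019]
orientation: [0.001, 0.071, 0.997, 0.0]
wrist_force: [-1.2, 0.3, 6.8]
finger_gap: -0.0003
grip_force: 3.4
```

The force jumped to 6.8 N with almost no further travel, so the switch has bottomed. I'll retreat straight up and look.

>>> {"api": "jog_arm", "payload": {"increments": [[[0, 0, 0, 0, 0, 0, 255], [0, 0, -0.02, 0, 0, 0, 255], [0, 0, -0.04, 0, 0, 0, 255], [0, 0, -0.08, 0, 0, 0, 255], [0, 0, -0.08, 0, 0, 0, 255], [0, 0, -0.08, 0, 0, 0, 255], [0, 0, -0.08, 0, 0, 0, 255], [0, 0, -0.08, 0, 0, 0, 255], [0, 0, 0, 0, 0, 0, 255], [0, 0, 0, 0, 0, 0, 255], [0, 0, 0, 0, 0, 0, 255], [0, 0, 0, 0, 0, 0, 255]]]}}

```text
clock: 23.3
tcp_pos: [0.5961, 0.1137, 0.4147]
orientation: [-0.001, 0.071, 0.997, -0.0]
wrist_force: [-0.2, -0.1, 0.7]
finger_gap: 0.0002
grip_force: 0.0
```

```bash
python3 look.py 0.088 w5.png | tail -9; python3 - <<'E'
from h import *
for n in ['side','top']:
    c=cam(n); save(c,n+'2.png')
a=cv2.imread('pics/side2.png');b=cv2.imread('pics/w5.png'); cv2.imwrite('pics/c.png',np.hstack([cv2.resize(a[120:400,60:340],(400,400)),cv2.resize(b,(400,400))]))
E
```

```text
bar_grip 0.7 [319.5, 232.8] [0.5991 0.1136 0.288 ]
switch_top 0.79 [315.1, 234.2] [0.5954 0.1111 0.305 ]
0.58 12249
((539.4769287109375, 122.68607330322266), (29.557037353515625, 174.94491577148438), 81.46389770507812)
[[0.4508 0.1211]
 [0.6238 0.0951]
 [0.6282 0.1243]
 [0.4552 0.1503]]
axis deg 171.4639
```

View pics/c.png

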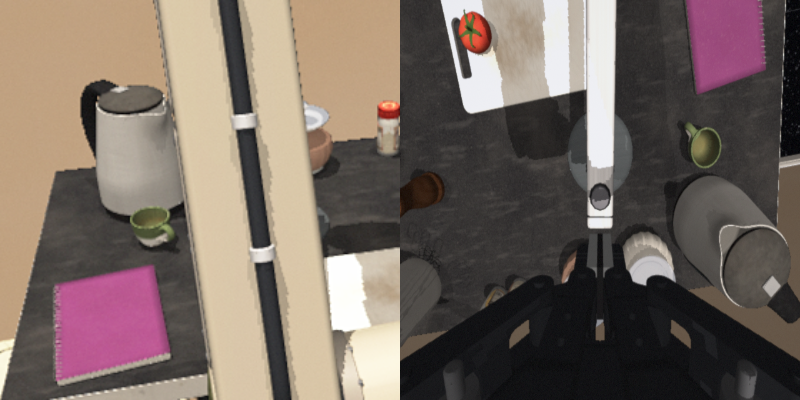

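The bar stands high, at the same width and bearing as when locked. It is now evenly bright right up to the switch, where it was in shadow before, so the lamp is on. The mug, board and tomato are undisturbed.

```bash
python3 -c "
from workcell import ticket
print(ticket.hand_in())"
```

```text
the job is handed in; nothing more can be done
None
```

I handed the job in at about 23 s with the lamp locked at full height (lift 0.088 m), released and switched on. The light being on is judged from the bar turning evenly bright in the last picture; the foot's final position was only seen roughly, though pull and twist stayed below the limits given for moving it.

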